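# Free the kitchen scale and bring it a bread roll with the tongs

## Task

Lift the mug off the kitchen scale and stand it upright on the worktop beside the scale. Then take the kitchen tongs, close them on the bread roll lying on the plates, and with the tongs (never with the gripper's own fingers on the bread) hold it a few centimetres above the middle of the scale's black pan, not touching the scale, ready to be weighed. Finish while still holding it there; do not set it down, and leave everything else where it stands.

Things in the scene. Friction and masses are not known exactly. Their poses are not given: they have to be found in the camera images.
- scale: White kitchen scale, 134 (x) x 106 (y) x 32 mm high, fixed to the worktop. Origin at the centre of its underside. Its display faces its own -x.
- pan (a point): Middle of the top face of the scale's flat black weighing pan (88 x 96 mm), 32 mm above the worktop.
- mug_b: Light plastic mug, white with blue dots, about 130 g, open and empty, standing on the scale's pan at the start. Cup 92 mm in diameter, 93 mm high, base 70 mm in diameter. Origin on the level of its underside, 17 mm from the cup's axis towards the handle; the handle points along the mug's own -y. z up.
- mug_base (a point): Centre of the mug's underside, on the cup's axis.
- mug_handle (a point): Middle of the upright outer bar of the mug's handle, 55 mm above the mug's underside, 73 mm from the cup's axis. The bar is 12 mm thick across (along the mug's x), reaches from 48 to 64 mm from the mug's origin along -y and from 30 to 70 mm in height, and runs into the cup above and below. Pinch it from straight above, across the mug's x, and firmly, or the mug swings.
- plates: Stack of small white plates, 130 mm in diameter, 33 mm high, loose. Origin at the centre of its underside.
- roll: Round golden brown bread roll with a cross cut in the top, 50 mm in diameter, 40 mm high, 60 g, rigid, lying on the plates. Origin at the centre of its flat underside (about 26 mm above the worktop at the start). Its sides are upright from 13 to 27 mm above its underside.
- tongs: Kitchen tongs in steel and black, 110 g, lying on edge on the worktop so that the sprung arms close level, both alike. Origin on the middle line at the underside, 100 mm ahead of the hinge pin, between the handle pads; x points along the middle line to the jaws, z up. Arms and jaws are 24 mm high; the tongs reach from x = -126 to +126 mm. Open, the jaws are 94 mm apart, 108 mm over the outside.
- tongs_grip (a point): Between the two flat black handle pads (74 mm long, 24 mm high, outside the arms), 100 mm ahead of the hinge, 12 mm above the underside, near the centre of mass. Over the pads' outsides the tongs measure 62 mm open, 41 mm (pads parallel) with the jaws 50 mm apart: jaws close 2 mm per mm at the pads. The spring pushes each pad out with 4 N open, 10 N with the jaws 50 mm apart.
- tongs_jaws (a point): Point midway between the middles of the two jaws, 104 mm ahead of the tongs' origin, 12 mm above the underside. The jaw faces are flat, 46 mm long and 24 mm high.
- tall_jar: Glass jar with a wooden lid, 96 mm in diameter, 168 mm high, at the back. Bystander. Origin under its centre.
- tin: Tin can, 75 mm in diameter, 110 mm high, at the back. Bystander. Origin under its centre.
- spread_tub: White tub with a lid, 93 x 125 x 66 mm, near the front at the right. Bystander. Origin under its centre.
- spice_jar: Small spice jar with a red lid, 45 mm in diameter, 106 mm high, near the front at the left. Bystander. Origin under its centre.

How it is judged:
On the way, in this order (a step that is already met when the one before it is completed fails the run):
1. the mug stands upright on the worktop beside the scale, let go (height (world z) of mug_b below 0.006 m and angle between mug_b's own z axis and vertical below 0.1 rad and horizontal distance between mug_base and scale below 0.28 m and contact force between mug_b and the fingers below 0.1 N), for 0.3 s.
2. the roll is lifted in the closed tongs (height (world z) of roll above 0.045 m and contact force between roll and tongs above 1 N and contact force between roll and plates below 0.1 N), for 0.2 s.
At the end, for the whole second after the job is handed in: Roll held still in the tongs held by the gripper, within 40 mm of the pan's middle, underside 13-148 mm above it, lean < 0.6 rad; roll and tongs clear of the scale, fingers off the roll. Mug upright (< 0.1 rad), let go, on the worktop, axis within 280 mm of the scale's centre (all of step 1 and horizontal distance between roll and pan below 0.04 m and height (world z) of roll between 0.045 and 0.18 m and angle between roll's own z axis and vertical below 0.6 rad and contact force between roll and tongs above 1 N and contact force between roll and the fingers below 0.1 N and contact force between tongs and the fingers above 1 N and contact force between scale and roll below 0.1 N and contact force between scale and tongs below 0.1 N and linear speed of roll below 0.03 m/s); the arm keeps its last pose, push and grip.
It fails at once if the gripper's fingers touch the bread roll (contact force between roll and the fingers above 0.5 N).
It fails at once if the mug is knocked over (angle between mug_b's own z axis and vertical above 0.6 rad).
It fails at once if the mug is dropped or pushed off the scale instead of being set down (contact force between mug_b and the fingers below 0.02 N and contact force between mug_b and the arm below 0.02 N and (height (world z) of mug_b above 0.045 m or height (world z) of mug_b between 0.012 and 0.026 m)).
It fails at once if the plates or a bystander are shifted by more than 30 mm (distance of any of plates, tall_jar, tin, spread_tub, spice_jar from where it was at the start of the episode above 0.03 m).
It also fails if it takes over 56 s, if anything falls off the work surface, if the arm or the gripper's body presses on something with over 40 N, if the wrist force passes 120 N, or if a joint passes its speed limit or range.

## Robot

A 7-joint arm with a two-finger parallel gripper is mounted at the origin on a cart in front of the work surface, level with it; the furniture and walls round the work are solid. World frame = base frame: x ahead of the robot, y to its left, z up, the work surface at z = 0. Lengths are in m, angles in rad, forces in N, time in s.
With the tool pointing down it reaches from about 0.35 to 0.9 m from the base axis. Payload 8.1 kg.
Tool frame: the origin (TCP) lies between the finger pads; the fingertips stand ahead of it and the grasp point (between the pads) is the TCP (arm.nose_length is the z of the fingertips in the tool frame, in m); z points along the fingers, y is the line along which they close (so a half turn about z gives the same grasp; the last joint's range is limited). The gripper opens to 92 mm and grips with 3 to 60 N. Pads are 19 mm wide; open, the fingers measure 130 mm over their backs; the gripper's body (75 mm by 190 mm) begins 47 mm behind the grasp point.
Start: joints at [1.213, 0.434, 0.025, 1.573, -0.012, 1.134, -0.075], TCP at [0.158, -0.605, 0.246] pointing down, gripper open.
Joint ranges: [-2.62, 2.62], [-0.44, 2.09], [-1.27, 1.32], [0.08, 2.57], [-1.32, 4.46], [0.12, 2], [-2.74, 2.74]. Speed limits (rad/s): [2.22, 2.22, 3.01, 3.01, 3.14, 3.14, 3.14].

## Interface

Orientations are given as a rotation vector (axis times angle).
In Python, from cell import sensors, optics, arm gives the robot as it stands.
- The arm moves only by the tool arm_command, never from a script. Its argument "deltas" is one flat list of numbers, 7 for each row, row after row: the turn, a rotation vector about the world's x, y, z as a fraction of full scale, then the shift along the world's x, y, z as a fraction of full scale, then the finger opening in mm, from 0 to 91.8. In form: [wx, wy, wz, dx, dy, dz, fingers, wx, wy, wz, dx, dy, dz, fingers, ...]. A call has 1 to 20 rows; each row is the pose to reach, as a shift and turn from the pose commanded when the call began; what a row does not reach only later rows make up. Full scale, the value 1, is 1 m for a shift and 90 degrees for a turn. A row lasts 1/10 s, in which the tool goes at most 50 mm and 8.59 degrees, less where a joint would pass 70% of its speed; a pose out of reach is approached as far as the arm can. A call with a number of a shift or a turn outside -1 to 1 is refused whole. A call with a gripper value outside its range is refused whole. The fingers move at their own pace and stop on an object; "force" is the grip in N (left out, the last holds). Time passes only in rows, so rows that repeat a pose let the fingers close. It gives the time, the measured TCP pose, the force, the opening and the grip force at its end, in the units of the state.
- sensors.observe(): the state, without advancing time (a new reading comes with each control period).
- optics.get_image(name): name is "scene" or "top"; returns the picture (400x640x3 uint8, blue, green, red); there is no depth.
- optics.calibration(name): a dict with "camera_matrix" (3x3 intrinsics, pixels), "rvec" (rotation vector, rad) and "tvec" (3), from world to camera coordinates, as OpenCV has them. Camera axes: x right, y down, z forward; pixel columns grow to the right and rows downward; lengths in m; the calibration is good to about 2 mm. A picture is of the moment at which its call begins. calibration takes no time and is no camera call.
- arm.sign_off(): hands the job in; it is judged then, once.
The state is a dict: "clock": time; "joints": joint angles; "dq": joint speeds; "joint_efforts": joint torques, N m; "position": TCP position; "ee_rot": TCP orientation; "force": force on the tool from outside, world axes, zero at the start; "ft_torque": the same for the moment, N m; "width": opening from 0.0 (shut) to 1.0 (fully open); "gripper_force": force on a finger pad.
Only numpy, scipy, OpenCV 4.12 (cv2) and the standard library are available. Lean on these libraries where they do the work, as an engineer would, in place of code of your own. Each camera call takes 0.05 s, during which the arm holds its last target. There are 200 camera calls.

## Working session

There is one attempt and no reset: what is moved stays moved. The work goes in short steps, Python scripts to look and compute and a tool call to move; the robot and the scene stay as the last step left them, time stands still between calls to the robot, and variables do not carry over. Pictures are saved under pics/ and viewed, at most 10 in all, crops included, and the job is handed in when it is done.

Besides the shell and the picture viewer there is one more tool, called after "Emit:" as name(argument=value, ...) on one line, values as JSON. arm_command: Moves the arm, as the interface text tells. Its arguments: {"type":"object","properties":{"deltas":{"type":"array","items":{"type":"number"}},"force":{"type":"number"}},"required":["deltas"]}

```bash
mkdir -p pics; ls; python3 - <<'E'
from cell import sensors, optics, arm
import cv2
for n in ("scene","top"):
    cv2.imwrite(f"pics/{n}0.png",optics.get_image(n)); c=optics.calibration(n); print(c)
print(sensors.observe(), arm.nose_length)
E
```

```text
pics
{'camera_matrix': array([[445.23142159,   0.        , 316.78498966],
       [  0.        , 445.23142159, 194.62259028],
       [  0.        ,   0.        ,   1.        ]]), 'rvec': array([ 0.93857633, -2.49513126,  1.0484341 ]), 'tvec': array([0.43101823, 0.30732363, 1.20420025])}
{'camera_matrix': array([[506.54160391,   0.        , 319.66066007],
       [  0.        , 506.54160391, 199.24171308],
       [  0.        ,   0.        ,   1.        ]]), 'rvec': array([ 2.12618792, -2.17708594,  0.11211332]), 'tvec': array([0.02661721, 0.57540735, 1.31950961])}
{'clock': 0.1, 'joints': array([ 1.21336285,  0.4351866 ,  0.02497336,  1.57402279, -0.01163632,
        1.13399563, -0.07517657]), 'dq': array([-1.48742130e-04, -1.97801181e-03,  5.55644166e-06, -1.16517225e-03,
        1.13057908e-03, -5.63983001e-05,  3.18908002e-04]), 'joint_efforts': array([ 2.93830803e-03, -6.69127464e+01,  9.87810530e-01, -3.15143430e+01,
       -6.06304477e-02,  3.74901015e-02,  9.50136746e-05]), 'position': array([ 0.15740254, -0.60439759,  0.24499628]), 'ee_rot': array([-3.11472998e+00, -3.98775121e-01,  4.49258095e-04]), 'force': array([ 0.04683409,  0.07989071, -0.2959869 ]), 'ft_torque': array([-0.00868781, -0.04708695,  0.02130333]), 'gripper_force': 0.0, 'width': 1.0017071843697778} 0.019
```

View pics/scene0.png

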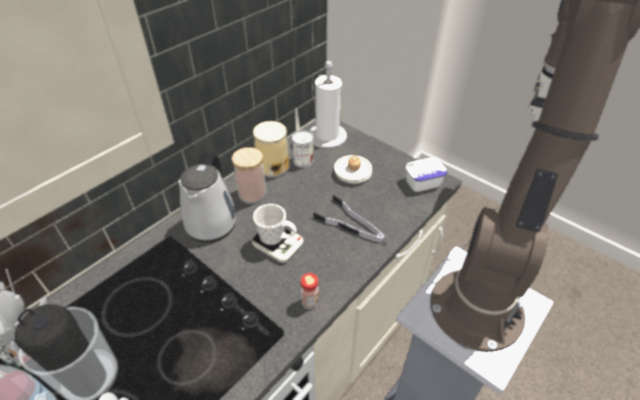

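View pics/top0.png

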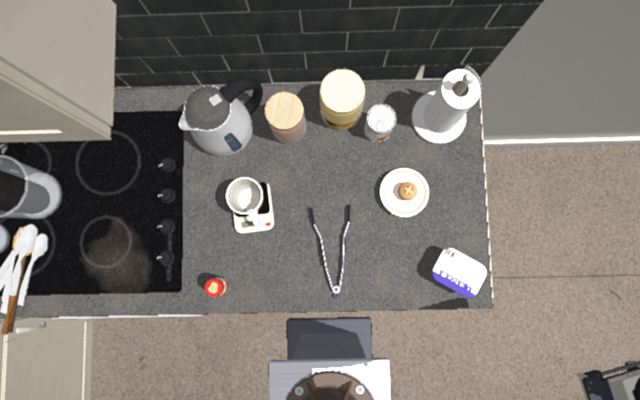

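The top picture shows the mug on the scale (245,200), the tongs with hinge (336,290) and jaws (311,211)/(349,209), and the roll at (408,191) on the plates (404,193). I'll enlarge it.

```bash
cat > h.py <<'E'
import numpy as np, cv2
from cell import sensors, optics, arm
def ray(n,u,v,z):
    "world point on height z seen at pixel (u,v)"
    c=optics.calibration(n); R=cv2.Rodrigues(c["rvec"])[0]; o=-R.T@c["tvec"]
    d=R.T@np.linalg.inv(c["camera_matrix"])@[u,v,1]; return o+d*(z-o[2])/d[2]
def proj(n,p):
    c=optics.calibration(n); return cv2.projectPoints(np.float64(p).reshape(-1,3),c["rvec"],c["tvec"],c["camera_matrix"],None)[0][:,0]
E
python3 - <<'E'
import cv2
i=cv2.imread("pics/top0.png")
a=cv2.resize(i[170:240,215:285],None,fx=5.5,fy=5.5,interpolation=cv2.INTER_CUBIC)
b=cv2.resize(i[200:300,295:365],None,fx=5.5,fy=5.5,interpolation=cv2.INTER_CUBIC)
a=cv2.copyMakeBorder(a,0,550-385,0,0,0)
cv2.imwrite("pics/crop.png",cv2.hconcat([a,b]))
E
```

```text
(no output)
```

View pics/crop.png

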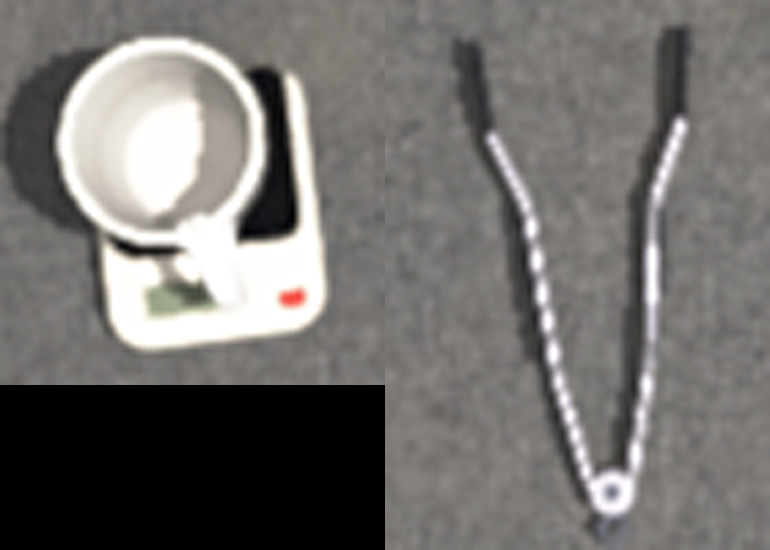

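The crop shows the mug rim centre at (162,141), its handle running to about (230,298), the scale's front edge from (140,348) to (300,330), the tongs' hinge at (611,492) and the jaw tips at (465,42) and (679,30).

```bash
cat > a.py <<'E'
from h import *
A=lambda x,y:(215+x/5.5-.4,170+y/5.5-.4); B=lambda x,y:(295+(x-385)/5.5-.4,200+y/5.5-.4)
f=lambda p,z:ray("top",*p,z)
m=f(A(162,141),.125);print("mug axis",m)
h=f(A(228,298),.087);print("handle outer end",h,(h-m)[:2],np.hypot(*(h-m)[:2]),np.degrees(np.arctan2(*(h-m)[1::-1])))
for z,pts in((.02,[(105,320),(327,285),(300,75),(140,348),(300,330)]),(.032,[(284,68),(298,235),(105,248)])):
    for p in pts: print("scale",p,f(A(*p),z))
H=f(B(611,492),.024);L=f(B(465,42),.024);R=f(B(679,30),.024)
print("hinge",H,"L",L,"R",R,np.linalg.norm(L-R)); d=(L+R)/2-H; print(np.hypot(*d[:2]),np.degrees(np.arctan2(d[1],d[0])))
g=H+d/np.linalg.norm(d)*.1;print("grip",g)
print("roll",f((408,191),.05),"plates",f((404.5,193),.03))
for n,p in(("jar",(342,90)),("tin",(381,118))):print(n,f(p,.11))
print("spice",f((215,287),.106),"tub",f((460,272),.066))
s=cv2.Rodrigues(sensors.observe()["ee_rot"])[0];print(s)
E
python3 a.py
```

```text
mug axis [0.57973627 0.20067218 0.125     ]
handle outer end [0.51030914 0.17650272 0.087     ] [-0.06942714 -0.02416946] 0.07351387969373029 -160.80561531568824
scale (105, 320) [0.50599797 0.24644325 0.02      ]
scale (327, 285) [0.52056169 0.13738702 0.02      ]
scale (300, 75) [0.62487453 0.14952381 0.02      ]
scale (140, 348) [0.49189174 0.22931233 0.02      ]
scale (300, 330) [0.49883874 0.15086401 0.02      ]
scale (284, 68) [0.6266728  0.15595942 0.032     ]
scale (298, 235) [0.544324   0.14995402 0.032     ]
scale (105, 248) [0.54025249 0.24412876 0.032     ]
hinge [ 0.33762079 -0.02371836  0.024     ] L [0.55621989 0.04194274 0.024     ] R [ 0.55955894 -0.06281769  0.024     ] 0.10481363167927267
0.22066863875575676 3.4504173575256796
grip [ 0.43743952 -0.01769988  0.024     ]
roll [ 0.59018697 -0.22094655  0.05      ] plates [ 0.5876804 -0.2145849  0.03     ]
jar [ 0.85020616 -0.05239196  0.11      ]
tin [ 0.77299811 -0.1503802   0.11      ]
spice [0.35372775 0.27739593 0.106     ] tub [ 0.37605166 -0.34172534  0.066     ]
[[ 9.67745921e-01  2.51927797e-01 -4.66569268e-04]
 [ 2.51928209e-01 -9.67744926e-01  1.39106366e-03]
 [-1.01072437e-04 -1.46373815e-03 -9.99998924e-01]]
```

Emit:
arm_command(deltas=[0,0,0.05,0.343,0.404,0.02,50,0,0,0.05,0.343,0.404,0.02,50,0,0,0.05,0.343,0.404,0.02,50,0,0,0.05,0.343,0.404,0.02,50,0,0,0.05,0.343,0.404,0.02,50,0,0,0.05,0.343,0.404,0.02,50,0,0,0.05,0.343,0.404,0.02,50,0,0,0.05,0.343,0.404,0.02,50,0,0,0.05,0.343,0.404,0.02,50,0,0,0.05,0.343,0.404,0.02,50,0,0,0.05,0.354,0.781,0,50,0,0,0.05,0.354,0.781,0,50,0,0,0.05,0.354,0.781,0,50,0,0,0.05,0.354,0.781,0,50,0,0,0.05,0.354,0.781,0,50,0,0,0.05,0.354,0.781,0,50,0,0,0.05,0.354,0.781,0,50,0,0,0.05,0.354,0.781,0,50,0,0,0.05,0.354,0.781,0,50,0,0,0.05,0.354,0.781,0,50], force=50)

```text
clock: 2.1
position: [0.5109, 0.1775, 0.2452]
ee_rot: [-3.097, -0.526, 0.002]
force: [0.1, -0.2, 0.5]
width: 0.541
gripper_force: 0.0
```

Emit:
arm_command(deltas=[0,0,0,0,0,-0.03,50,0,0,0,0,0,-0.06,50,0,0,0,0,0,-0.09,50,0,0,0,0,0,-0.115,50,0,0,0,0,0,-0.115,50])

```text
clock: 2.6
position: [0.5097, 0.1728, 0.1277]
ee_rot: [3.096, 0.517, -0.01]
force: [-0.3, -1.0, -0.1]
width: 0.54
gripper_force: 0.0
```

```bash
python3 - <<'E'
from h import *
a=optics.get_image("scene"); b=optics.get_image("top"); c=sensors.observe()["position"];print(c)
a=cv2.resize(a[185:275,235:325],None,fx=4.4,fy=4.4,interpolation=cv2.INTER_CUBIC)
b=cv2.resize(b[165:255,205:295],None,fx=4.4,fy=4.4,interpolation=cv2.INTER_CUBIC)
cv2.imwrite("pics/mug1.png",cv2.hconcat([a,b]))
# expected projections: handle bar mid and TCP
for p in ([.511,.1767,.087],c): print(proj("scene",p),proj("top",p))
E
```

```text
[0.51173963 0.17468758 0.13109447]
[[292.7219764  230.22311335]] [[255.97565394 223.51431899]]
[[292.38799522 219.42857035]] [[254.24821663 221.91018556]]
```

View pics/mug1.png

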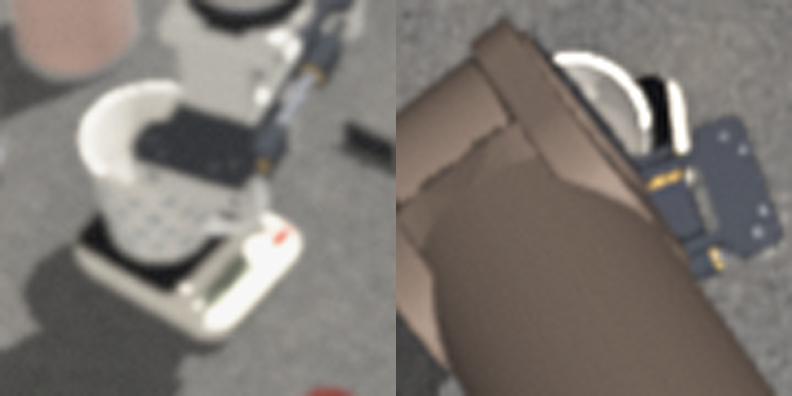

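The left view shows the handle at about (292,230) in the scene image, which matches the projected (292.7,230.2). The gripper is centred over it, so I'll go down and grip.

Emit:
arm_command(deltas=[0,0,0,0,0.002,-0.02,50,0,0,0,0,0.002,-0.04,50,0,0,0,0,0.002,-0.04,50,0,0,0,0,0.002,-0.04,50,0,0,0,0,0.002,-0.04,20,0,0,0,0,0.002,-0.04,5,0,0,0,0,0.002,-0.04,0,0,0,0,0,0.002,-0.04,0,0,0,0,0,0.002,-0.04,0,0,0,0,0,0.002,-0.04,0], force=50)

```text
clock: 3.7
position: [0.5115, 0.178, 0.0908]
ee_rot: [3.098, 0.521, -0.0]
force: [-0.7, -1.2, 1.0]
width: 0.152
gripper_force: 48.4
```

Emit:
arm_command(deltas=[0,0,0,0,0,0.015,0,0,0,0,0,0,0.03,0,0,0,0,0,0,0.045,0,0,0,0,0,0,0.05,0,0,0,0,0.01,-0.015,0.05,0,0,0,0,0.022,-0.034,0.05,0,0,0,0,0.034,-0.053,0.05,0,0,0,0,0.046,-0.072,0.05,0,0,0,0,0.058,-0.09,0.05,0,0,0,0,0.068,-0.105,0.05,0,0,0,0,0.075,-0.116,0.05,0,0,0,0,0.075,-0.116,0.05,0,0,0,0,0.075,-0.116,0.035,0,0,0,0,0.075,-0.116,0.02,0,0,0,0,0.075,-0.116,0.005,0,0,0,0,0.075,-0.116,-0.01,0,0,0,0,0.075,-0.116,-0.02,0,0,0,0,0.075,-0.116,-0.024,0,0,0,0,0.075,-0.116,-0.024,0])

```text
clock: 5.6
position: [0.5863, 0.0623, 0.0662]
ee_rot: [-3.098, -0.521, 0.001]
force: [0.4, 0.6, -0.3]
width: 0.147
gripper_force: 48.4
```

```bash
python3 - <<'E'
from h import *
a=optics.get_image("scene"); s=sensors.observe(); print(s["position"],s["force"],s["width"])
cv2.imwrite("pics/mug2.png",cv2.resize(a[150:280,200:400],None,fx=4,fy=4,interpolation=cv2.INTER_CUBIC))
E
```

```text
[0.58662312 0.06232847 0.06678304] [-0.62494289 -0.73655497 -1.30491076] 0.15232314838436295
```

View pics/mug2.png

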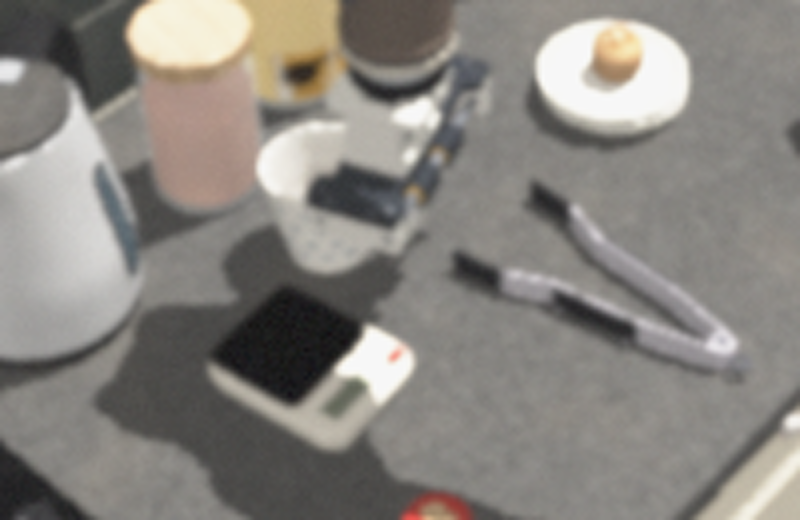

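The mug hangs upright beside the scale, clear of the jar and the tongs. The bare pan's corners in this crop are about (288,288), (365,325), (292,402) and (213,355). I'll lower the mug.

Emit:
arm_command(deltas=[0,0,0,0,0,-0.003,0,0,0,0,0,0,-0.005,0,0,0,0,0,0,-0.007,0,0,0,0,0,0,-0.008,0,0,0,0,0,0,-0.008,0])

```text
clock: 6.15
position: [0.5863, 0.0619, 0.0593]
ee_rot: [3.098, 0.521, -0.0]
force: [-4.5, -0.7, 7.3]
width: 0.151
gripper_force: 48.9
```

```bash
python3 - <<'E'
from h import *
s=sensors.observe(); print(s["position"],s["force"],s["width"])
P=[ray("scene",200+x/4-.4,150+y/4-.4,.032) for x,y in((288,288),(365,325),(292,402),(213,355))]
print(np.round(P,3),np.mean(P,0))
E
```

```text
[0.58626294 0.06192344 0.05925837] [-4.45263334 -0.66678803  7.25485611] 0.15094973839847528
[[0.62  0.161 0.032]
 [0.548 0.149 0.032]
 [0.537 0.238 0.032]
 [0.614 0.246 0.032]] [0.5797567  0.19854512 0.032     ]
```

Emit:
arm_command(deltas=[0,0,0,0,0,0,45,0,0,0,0,0,0,45,0,0,0,0,0,0,45,0,0,0,0,0,0,45,0,0,0,0,0,0,45,0,0,0,0,0,0.02,45,0,0,0,0,0,0.05,45,0,0,0,0,0,0.09,45,0,0,0,0,0,0.13,91,0,0,0,0,0,0.15,91,0,0,-0.17,-0.149,-0.08,0.15,91,0,0,-0.17,-0.149,-0.08,0.15,91,0,0,-0.17,-0.149,-0.08,0.15,91,0,0,-0.17,-0.149,-0.08,0.15,91,0,0,-0.17,-0.149,-0.08,0.15,91,0,0,-0.17,-0.149,-0.08,0.15,91])

```text
clock: 7.75
position: [0.4381, -0.0178, 0.2092]
ee_rot: [3.14, 0.103, 0.002]
force: [1.1, -0.4, 0.9]
width: 0.99
gripper_force: 0.0
```

```bash
python3 - <<'E'
from h import *
a=optics.get_image("scene"); b=optics.get_image("top"); s=sensors.observe(); print(s["position"],s["force"],s["width"]);print(cv2.Rodrigues(s["ee_rot"])[0].round(3))
a=cv2.resize(a[150:260,250:400],None,fx=4,fy=4,interpolation=cv2.INTER_CUBIC)
cv2.imwrite("pics/t1.png",a)
E
```

```text
[ 0.43870196 -0.01716585  0.20894146] [-0.08460257 -0.24737875  0.41780267] 0.9864468045626089
[[ 0.998  0.067  0.001]
 [ 0.067 -0.998  0.   ]
 [ 0.001 -0.    -1.   ]]
```

View pics/t1.png

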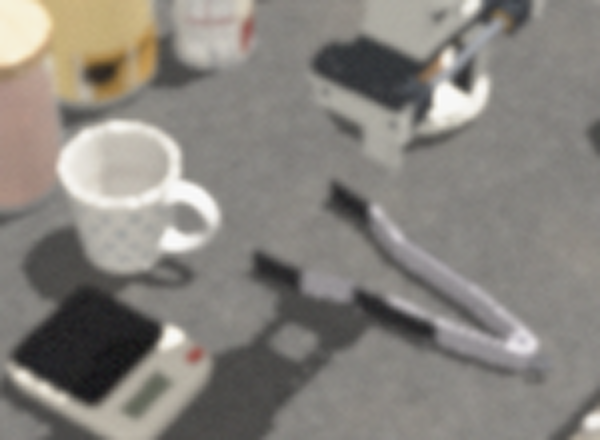

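The mug stands upright and released. The tongs haven't moved, with hinge at crop (520,342). I'll go down and take them.

Emit:
arm_command(deltas=[0,0,0,0,0,-0.04,91,0,0,0,0,0,-0.08,91,0,0,0,0,0,-0.12,91,0,0,0,0,0,-0.15,91,0,0,0,0,0,-0.17,91,0,0,0,0,0,-0.186,91,0,0,0,0,0,-0.186,91,0,0,0,0,0,-0.186,75,0,0,0,0,0,-0.186,65,0,0,0,0,0,-0.186,60,0,0,0,0,0,-0.186,56,0,0,0,0,0,-0.186,55,0,0,0,0,0,-0.186,55,0,0,0,0,0,-0.186,55,0,0,0,0,0,-0.186,55], force=40)

```text
clock: 9.35
position: [0.4384, -0.0179, 0.0233]
ee_rot: [3.14, 0.104, 0.003]
force: [1.1, -0.4, 4.8]
width: 0.599
gripper_force: 8.2
```

Emit:
arm_command(deltas=[0,0,0,0,0,0.02,55,0,0,0,0,0,0.05,55,0,0,0,0,0,0.08,55,0,0,0,0,0,0.11,55,0,0,0,0,0,0.12,55,0,0,0,0.01,-0.03,0.12,55,0,0,0,0.018,-0.06,0.12,55,0,0,0,0.025,-0.09,0.12,55,0,0,0,0.03,-0.12,0.12,55,0,0,0,0.035,-0.15,0.12,55,0,0,0,0.04,-0.175,0.12,55,0,0,0,0.043,-0.195,0.12,55,0,0,0,0.045,-0.208,0.12,55,0,0,0,0.045,-0.208,0.12,55,0,0,0,0.045,-0.208,0.12,55,0,0,0,0.045,-0.208,0.12,55])

```text
clock: 10.95
position: [0.4824, -0.2243, 0.1426]
ee_rot: [-3.139, -0.107, 0.001]
force: [-0.3, 0.8, -1.8]
width: 0.597
gripper_force: 5.7
```

```bash
python3 - <<'E'
from h import *
a=optics.get_image("scene"); b=optics.get_image("top"); s=sensors.observe(); print(s["position"],s["force"],s["width"],s["gripper_force"])
a=cv2.resize(a[110:220,310:440],None,fx=3,fy=3,interpolation=cv2.INTER_CUBIC)
b=cv2.resize(b[150:260,360:450],None,fx=4.4,fy=4.4,interpolation=cv2.INTER_CUBIC)
a=cv2.copyMakeBorder(a,0,b.shape[0]-a.shape[0],0,0,0)
cv2.imwrite("pics/t2.png",cv2.hconcat([a,b]))
print("roll by scene",ray("scene",200+618/4-.4,150+52/4-.4,.046),"top",ray("top",408,191,.046))
E
```

```text
[ 0.48254508 -0.22459354  0.14276341] [ 0.08651605  0.27813981 -1.11985525] 0.5982192007311425 5.651128433528356
roll by scene [ 0.59114768 -0.21933642  0.046     ] top [ 0.59071967 -0.22159062  0.046     ]
```

View pics/t2.png

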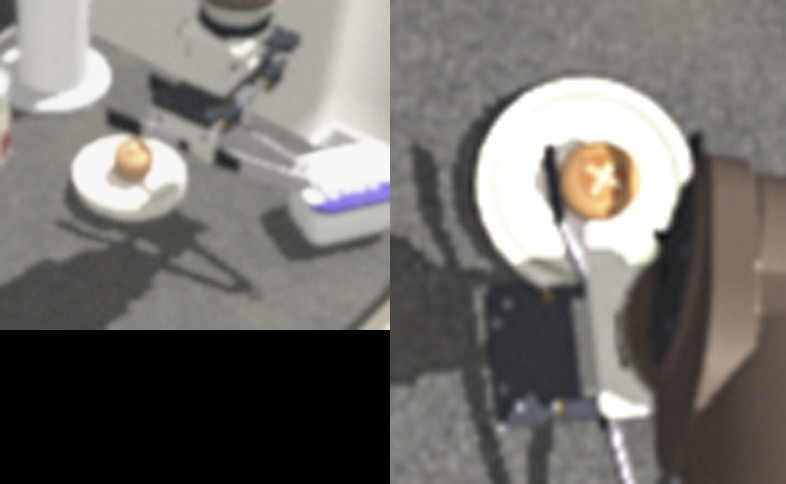

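The right view shows the left jaw from (549,148) to (560,222), the right jaw's tip at about (697,138), and the roll centre at (598,182). I'll convert these.

```bash
python3 - <<'E'
from h import *
f=lambda x,y,z:ray("top",360+(x-390)/4.4-.4,150+y/4.4-.4,z).round(4)
print("Ltip",f(549,147,.1435),"Lback",f(560,222,.1435),"Rtip",f(697,136,.1435),"roll",f(598,182,.046))
E
```

```text
Ltip [ 0.5983 -0.1767  0.1435] Lback [ 0.556  -0.1811  0.1435] Rtip [ 0.6024 -0.2594  0.1435] roll [ 0.5909 -0.2186  0.046 ]
```

Emit:
arm_command(deltas=[0,0,0,0.011,0,0,55,0,0,0,0.011,0,-0.02,55,0,0,0,0.011,0,-0.04,55,0,0,0,0.011,0,-0.055,55,0,0,0,0.011,0,-0.07,55,0,0,0,0.011,0,-0.08,55,0,0,0,0.011,0,-0.08,55,0,0,0,0.011,0,-0.08,55])

```text
clock: 11.85
position: [0.494, -0.2257, 0.063]
ee_rot: [3.14, 0.104, 0.0]
force: [0.9, -0.3, -0.6]
width: 0.602
gripper_force: 5.7
```

```bash
python3 - <<'E'
from h import *
a=optics.get_image("scene"); b=optics.get_image("top"); s=sensors.observe(); print(s["position"],s["force"],s["width"],s["gripper_force"])
a=cv2.resize(a[130:220,310:400],None,fx=4.4,fy=4.4,interpolation=cv2.INTER_CUBIC)
b=cv2.resize(b[150:240,360:450],None,fx=4.4,fy=4.4,interpolation=cv2.INTER_CUBIC)
cv2.imwrite("pics/t3.png",cv2.hconcat([a,b]))
E
```

```text
[ 0.49418291 -0.22596836  0.06349721] [-0.20665013 -0.09173676 -0.68325045] 0.5975621352442412 5.65531276515685
```

View pics/t3.png

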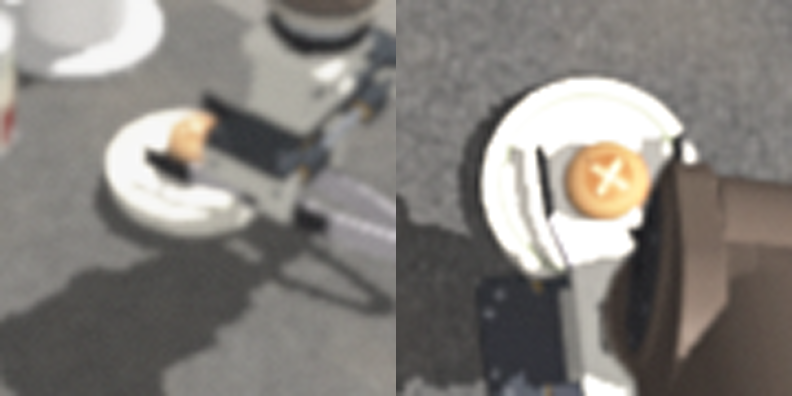

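The jaws straddle the roll. The left jaw is at (545,180), the roll at (608,180) and the right jaw at about (678,150), so it's well centred lengthwise and sideways. I'll close the tongs.

Emit:
arm_command(deltas=[0,0,0,0,0,0,52,0,0,0,0,0,0,49,0,0,0,0,0,0,46,0,0,0,0,0,0,43,0,0,0,0,0,0,40,0,0,0,0,0,0,36,0,0,0,0,0,0,30,0,0,0,0,0,0,30,0,0,0,0,0,0,30,0,0,0,0,0,0,30], force=40)

```text
clock: 12.95
position: [0.4935, -0.2258, 0.0628]
ee_rot: [3.14, 0.104, 0.0]
force: [0.1, 0.3, -0.4]
width: 0.44
gripper_force: 39.7
```

Emit:
arm_command(deltas=[0,0,0,0,0,0.01,30,0,0,0,0,0,0.025,30,0,0,0,0,0,0.045,30,0,0,0,0,0,0.07,30,0,0,0,0,0,0.095,30,0,0,0,0,0,0.115,30,0,0,0,0,0,0.12,30,0,0,0,0,0,0.12,30,0,0,0,0,0.01,0.12,30,0,0,0,0,0.03,0.12,30,0,0,0,0,0.055,0.12,30,0,0,0,0,0.08,0.12,30,0,0,0,0,0.105,0.12,30,0,0,0,0,0.13,0.12,30,0,0,0,0,0.155,0.12,30,0,0,0,0,0.175,0.12,30,0,0,0,0,0.19,0.12,30,0,0,0,0,0.2,0.12,30,0,0,0,0,0.2,0.12,30])

```text
clock: 14.85
position: [0.4929, -0.024, 0.182]
ee_rot: [-3.139, -0.108, 0.002]
force: [-0.4, -1.0, -1.6]
width: 0.441
gripper_force: 39.7
```

Emit:
arm_command(deltas=[0,0,0,0,0.01,0,30,0,0,0,0,0.03,0,30,0,0,0,-0.002,0.055,0,30,0,0,0,-0.004,0.08,0,30,0,0,0,-0.006,0.105,0,30,0,0,0,-0.008,0.13,0,30,0,0,0,-0.008,0.155,0,30,0,0,0,-0.008,0.18,0,30,0,0,0,-0.008,0.2,0,30,0,0,0,-0.008,0.214,0,30,0,0,0,-0.008,0.219,0,30,0,0,0,-0.008,0.219,0,30,0,0,0,-0.008,0.219,-0.015,30,0,0,0,-0.008,0.219,-0.03,30,0,0,0,-0.008,0.219,-0.045,30,0,0,0,-0.008,0.219,-0.05,30,0,0,0,-0.008,0.219,-0.05,30,0,0,0,-0.008,0.219,-0.05,30,0,0,0,-0.008,0.219,-0.05,30])

```text
clock: 16.75
position: [0.486, 0.1931, 0.1335]
ee_rot: [-3.14, -0.103, -0.002]
force: [0.4, 0.4, -1.1]
width: 0.439
gripper_force: 39.7
```

```bash
python3 - <<'E'
from h import *
a=optics.get_image("scene"); b=optics.get_image("top"); s=sensors.observe(); print(s["position"],s["force"],s["width"],s["gripper_force"],s["dq"].round(4))
a=cv2.resize(a[175:275,220:320],None,fx=4,fy=4,interpolation=cv2.INTER_CUBIC)
b=cv2.resize(b[150:250,205:305],None,fx=4,fy=4,interpolation=cv2.INTER_CUBIC)
cv2.imwrite("pics/end.png",cv2.hconcat([a,b]))
E
```

```text
[0.48586736 0.19324274 0.133372  ] [-0.01644825  0.00990978 -1.82616495] 0.43613679509003894 39.74205493927002 [-0.0019  0.0013 -0.0005  0.0027 -0.0004 -0.0031 -0.0006]
```

View pics/end.png

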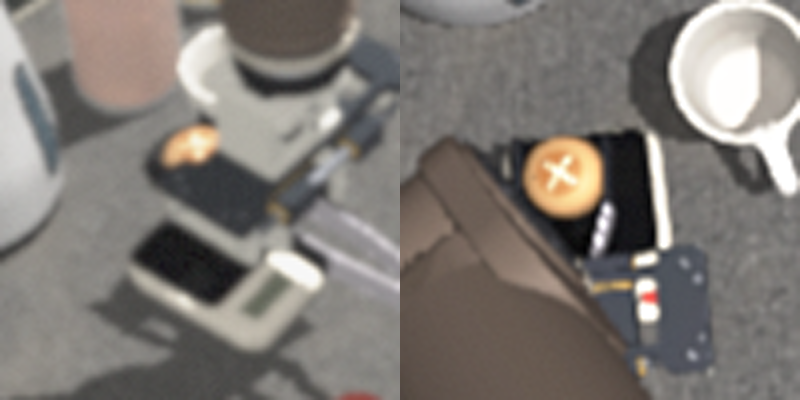

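The final view shows the roll level in the closed tongs at top pixel (245.5,194.5), about (0.583, 0.199) and over the pan's middle. It is clear of the scale, and the mug stands upright. I'll hand it in.

```bash
python3 -c "
from cell import arm
print(arm.sign_off())"
```

```text
the job is handed in; nothing more can be done
None
```

I handed the job in with the mug standing upright beside the scale and the roll held level in the closed tongs, about 6 cm above the middle of the pan; the sign-off returned no verdict.

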